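# Slide a bottle insert over the stand's edge and load it in the carton

### The job

On the low packing stand lie two thin flat board plates: slide the one with the two bottle holes towards the carton, keeping it flat on the stand, until about a third of its length sticks out over the stand's edge. Then grip it by the overhanging part, carry it over without dropping it and leave it lying flat in the open carton. Leave the plain plate where it is.

Things in the scene. Friction and masses are not known exactly. Their poses are not given: they have to be found in the camera images.
- insert_center (a point): The insert: thin stiff light grey-brown board plate 50 mm (x) by 130 mm (y) and 5 mm thick, 30 to 60 g, with two round through holes of 28 mm, centred 31 mm either side of its middle along y. It lies flat on the stand. This point is its centre, half-way up (2.5 mm over its underside); z is up, y runs along its length. Its length starts within about 7 degrees of the stand's y axis.
- blank_center (a point): The plain plate: same board, size and origin (50 x 130 x 5 mm, point at its centre) but without holes. It lies on the stand beside the insert, on either side of it along the stand's x, 125 to 175 mm between centres. Not to be moved.
- stand: Low fixed packing stand with a square grey top, 300 mm (x) by 300 mm (y), its top surface 50 mm above the table. Origin at the centre of its underside, z up. The edge that the insert must stick out over is the one on its -y side (150 mm from the origin, facing the carton, on the robot's right). The top is a 12 mm slab that juts out 20 mm over a narrower block.
- carton: Fixed open shallow cardboard carton, outside 180 mm (x) by 220 mm (y) by 35 mm high, walls and floor 5 mm thick, empty. Origin at the centre of its underside, z up. It stands on the table to the right of the stand.
There are look-alikes about, which are no part of the job. What is shaped like the part that bears insert_center but black or red is not meant.

How it is judged:
On the way, in this order (a step that is already met when the one before it is completed fails the run):
1. the insert lies flat on the stand with 25 to 62 mm of its length out over the edge on the carton's side (y of insert_center in the frame of stand between -0.147 and -0.11 m and z of insert_center in the frame of stand between 0.0485 and 0.0575 m and angle between insert_center's own z axis and vertical below 0.07 rad), for 0.2 s.
2. the insert is carried wholly clear of the stand, at about the stand's height or higher (not dropped off it) (y of insert_center in the frame of stand below -0.205 m and z of insert_center in the frame of stand above 0.04 m), for 0.05 s.
At the end, for the whole second after the job is handed in: The insert lies flat (within 7 degrees) on the carton's floor, its centre within 80 mm of the carton's centre and no more than 5 mm above its resting height, and the plain plate is within 20 mm of where it began (horizontal distance between insert_center and carton below 0.08 m and z of insert_center in the frame of carton below 0.0125 m and angle between insert_center's own z axis and vertical below 0.12 rad and distance of blank_center from where it was at the start of the episode below 0.02 m); the robot touches nothing.
It fails at once if the plain plate is moved by more than 20 mm (distance of blank_center from where it was at the start of the episode above 0.02 m).
It also fails if it takes over 58 s, if anything falls off the work surface, if the arm or the gripper's body presses on something with over 40 N, if the wrist force passes 120 N, or if a joint passes its speed limit or range.

### The arm

A 6-joint arm with a two-finger parallel gripper is mounted at the origin on the work surface. World frame = base frame: x ahead of the robot, y to its left, z up, the work surface at z = 0. Lengths are in m, angles in rad, forces in N, time in s.
With the tool pointing down it reaches from about 0.3 to 1 m from the base axis. Payload 5.1 kg.
Tool frame: the origin (TCP) lies on the centre line of the jaws, within the pads' length; the fingertips stand 8 mm ahead of it and the grasp point (between the pads) lies 11 mm behind it; z points along the fingers, y is the line along which they close (so a half turn about z gives the same grasp; the last joint's range is limited). The gripper opens to 95 mm and grips with 3 to 60 N. Pads are 20 mm wide; open, the fingers measure 119 mm over their backs; the gripper's body (75 mm by 180 mm) begins 59 mm behind the grasp point.
Start: joints at [-1.211, 0.124, 1.65, -0, 1.367, -0.083], TCP at [0.278, -0.587, 0.223] pointing down, gripper open.
Joint ranges: [-2.61, 2.61], [-1.02, 2.33], [0.03, 2.71], [-1.35, 4.49], [0.32, 2.68], [-2.91, 2.91]. Speed limits (rad/s): [2.57, 2.57, 3.14, 3.14, 3.14, 3.14].

### API

Orientations are given as [roll, pitch, yaw] about the fixed x, y, z axes, in that order (R = Rz(yaw) Ry(pitch) Rx(roll)).
In Python, from workcell import * gives the robot as it stands.
- The arm moves only by the tool apply_moves, never from a script. Its argument "steps" is a list of rows, each an object of numbers: "hand": the closure, from -1 (fully open) to 1 (shut); "tx", "ty", "tz": the shift along the tool's x, y, z each as a share of 20 cm, from -1 to 1; "yaw": the turn about the tool's z as a share of 60 degrees, from -1 to 1. In form: [{"hand": .., "tx": .., "ty": .., "tz": .., "yaw": ..}, ...]. A call has 1 to 10 rows; each row shifts and turns the commanded pose from where the row before left it, along the tool's axes as they then stand; what a row does not reach is not made up. A row lasts 1/12 s, in which the tool goes at most 41.7 mm and 7.16 degrees, less where a joint would pass 70% of its speed; a pose out of reach is approached as far as the arm can. A call with a number of a shift or a turn outside -1 to 1 is refused whole. A call with a gripper value outside its range is refused whole. The fingers move at their own pace and stop on an object; "squeeze" is the grip in N (left out, the last holds). Time passes only in rows, so rows that do not move let the fingers close. It gives the time, the measured TCP pose, the force, the opening and the grip force at its end, in the units of the state.
- sense(): the state, without advancing time (a new reading comes with each control period).
- read_camera(name): name is "scene" or "top"; returns a dict with "frame" (400x640x3 uint8, red, green, blue), "intrinsics" (3x3 intrinsics, pixels), "rvec" (rotation vector, rad) and "tvec" (3), from world to camera coordinates, as OpenCV has them. Camera axes: x right, y down, z forward; pixel columns grow to the right and rows downward; lengths in m; the calibration is good to about 2 mm. A picture is of the moment at which its call begins. There is no depth.
- hand_in(): hands the job in; it is judged then, once.
Trained networks look in a picture, given as the dict that the camera call returned (one of the last four; its "shot" number tells which), for a name from the list of things; names that differ only in an ending like _2 or _b are one class to them, and where a whole thing is asked for, a point or a joint stands for the part that bears it (a point fixed in the world has none). Each returns a list of dicts, best first, with "p" (0 to 1); they miss things now and then, are a little off and sometimes report something else, mostly with a low value. They report only what shows in the picture. A call takes as long as a camera call. They do not tell look-alikes from the thing itself.
- silhouettes(thing, picture): "mask" (400x640 bool, what is visible of it) and "at" ([row, column] in pixels, amid what is visible of it).
The state is a dict: "clock": time; "joints": joint angles; "qd": joint speeds; "tau": joint torques, N m; "ee_pos": TCP position; "ee_rot": TCP orientation; "contact_force": force on the tool from outside, world axes, zero at the start; "moment": the same for the moment, N m; "width": finger opening in m; "finger_force": force on a finger pad.
Only numpy, scipy, OpenCV 4.12 (cv2) and the standard library are available. Lean on these libraries where they do the work, as an engineer would, in place of code of your own. Each camera call takes 0.05 s, during which the arm holds its last target. There are 200 camera calls.

## Working session

There is one attempt and no reset: what is moved stays moved. The work goes in short steps, Python scripts to look and compute and a tool call to move; the robot and the scene stay as the last step left them, time stands still between calls to the robot, and variables do not carry over. Pictures are saved under pics/ and viewed, at most 10 in all, crops included, and the job is handed in when it is done.

Besides the shell and the picture viewer there is one more tool, called after "Call:" by a JSON object that holds its "method" and its "body", one argument or row to a line. apply_moves: Moves the arm, as the interface text tells. Its arguments: {"type":"object","properties":{"steps":{"type":"array"},"squeeze":{"type":"number"}},"required":["steps"]}

```bash
mkdir -p pics
cat > h.py <<'E'
from workcell import *
import numpy as np, cv2
def ray(pic,uv,z):
    R=cv2.Rodrigues(np.array(pic["rvec"],float))[0];t=np.array(pic["tvec"],float).ravel()
    K=np.array(pic["intrinsics"],float)
    uv=np.atleast_2d(np.array(uv,float))
    d=np.c_[uv,np.ones(len(uv))]@np.linalg.inv(K).T@R
    c=-R.T@t
    return c+d*((z-c[2])/d[:,2])[:,None]
def rect(pic,mask,z):
    cs=max(cv2.findContours(mask.astype(np.uint8),0,1)[0],key=cv2.contourArea)[:,0,:]
    p=ray(pic,cs,z)[:,:2]
    r=cv2.minAreaRect((p*1000).astype(np.float32)); return r
def save(pic,n): cv2.imwrite("pics/"+n,pic["frame"][:,:,::-1])
E
python3 - <<'E'
from h import *
for n in("top","scene"):
    p=read_camera(n); save(p,n+"0.png")
    for th,z in(("insert_center",.055),("blank_center",.055),("stand",.05),("carton",.035)):
        for d in silhouettes(th,p)[:3]:
            print(n,th,round(d["p"],2),d["at"],d["mask"].sum(),rect(p,d["mask"],z))
print(sense());
E
```

```text
top insert_center 0.98 [213.6, 289.9] 1026 ((453.52484130859375, 186.9224090576172), (52.244937896728516, 129.4058837890625), 0.6577005386352539)
top insert_center 0.93 [303.1, 271.9] 1094 ((258.26251220703125, 220.27951049804688), (49.70782470703125, 127.95123291015625), 74.74562072753906)
top insert_center 0.7 [258.0, 171.4] 967 ((349.4190368652344, 445.56268310546875), (123.82787322998047, 49.03348922729492), 4.32457971572876)
top blank_center 0.91 [149.1, 265.1] 1185 ((597.446533203125, 237.92466735839844), (52.44069290161133, 129.7026824951172), 2.707634925842285)
top stand 0.71 [185.8, 275.4] 14469 ((518.9609375, 220.9635467529297), (303.32073974609375, 301.6875915527344), 5.335290908813477)
top carton 0.58 [173.2, 472.7] 7617 ((536.5162353515625, -244.63720703125), (183.63710021972656, 228.8146209716797), 5.922993183135986)
scene insert_center 0.86 [190.3, 343.6] 499 ((455.53717041015625, 184.31124877929688), (53.32390213012695, 136.31019592285156), 0.11559908092021942)
scene insert_center 0.83 [136.7, 372.5] 331 ((383.4715270996094, 416.3367614746094), (123.25172424316406, 53
[... 568 characters left out ...]
.0797119140625), 5.70351505279541)
{'clock': 0.5, 'joints': array([-1.21059021e+00,  1.23818257e-01,  1.65034024e+00,  1.58098139e-06,
        1.36751439e+00, -8.26112563e-02]), 'qd': array([-0.00039466, -0.001816  , -0.00116471, -0.00034243, -0.00158009,
        0.00040758]), 'tau': array([-4.44803836e-04, -4.17090940e+01, -3.59800172e+01,  7.74267409e-02,
        4.37087682e-02, -3.28779197e-05]), 'ee_pos': array([ 0.27847196, -0.5872898 ,  0.22262057]), 'ee_rot': array([-3.14151283e+00, -8.16318274e-06,  4.42817058e-01]), 'contact_force': array([ 0.36964958,  0.03594519, -0.03918613]), 'moment': array([0.00736834, 0.02885742, 0.03388958]), 'finger_force': 0.0, 'width': 0.0948438162019426}
```

```bash
python3 -c "
import cv2,numpy as np
cv2.imwrite('pics/both.png',cv2.resize(np.vstack([cv2.imread('pics/top0.png'),cv2.imread('pics/scene0.png')]),(480,600),interpolation=cv2.INTER_AREA))"
```

```text
(no output)
```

View pics/top0.png

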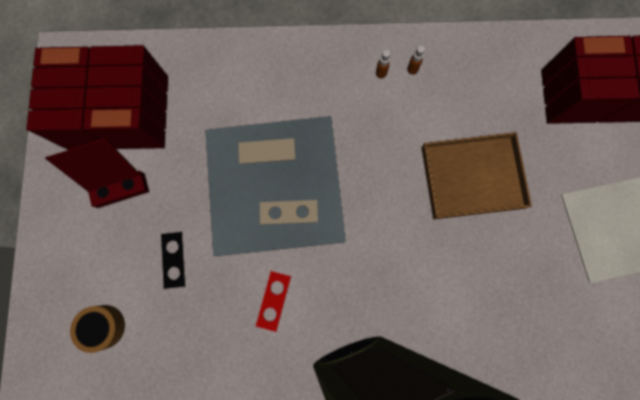

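View pics/scene0.png

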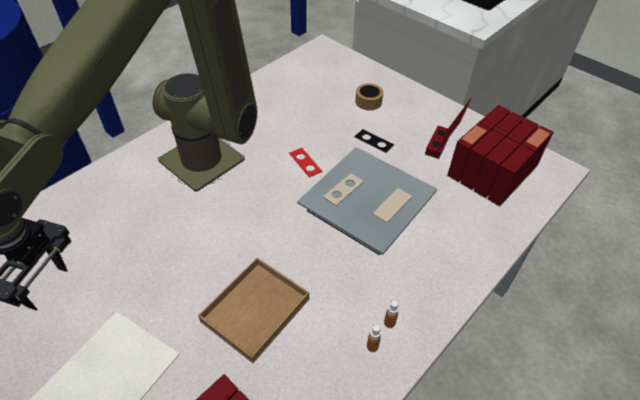

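Top view: the insert, the light plate with two holes, is at about px (289,212) on the grey stand, with the plain plate at (267,150). The carton is at (475,175); the red and black plates are decoys. The scene view agrees. I'll push from the insert's far end with two part-open fingers, so I turn the wrist first.

Call:
{"method": "apply_moves", "body": {
  "steps": [
    {"hand": 0.37,"yaw": -0.109},
    {"hand": 0.37,"yaw": -0.109},
    {"hand": 0.37,"yaw": -0.109},
    {"hand": 0.37,"yaw": -0.109},
    {"hand": 0.37,"yaw": -0.109},
    {"hand": 0.37,"yaw": -0.109},
    {"hand": 0.37,"yaw": -0.109},
    {"hand": 0.37,"yaw": -0.109},
    {"hand": 0.37,"yaw": -0.109},
    {"hand": 0.37,"yaw": -0.109}
  ]
}}

```text
validation failed for argument at $.st...
```

Call:
{"method": "apply_moves", "body": {
  "steps": [
    {"hand": 0.37,"tx": 0,"ty": 0,"tz": 0,"yaw": -0.109},
    {"hand": 0.37,"tx": 0,"ty": 0,"tz": 0,"yaw": -0.109},
    {"hand": 0.37,"tx": 0,"ty": 0,"tz": 0,"yaw": -0.109},
    {"hand": 0.37,"tx": 0,"ty": 0,"tz": 0,"yaw": -0.109},
    {"hand": 0.37,"tx": 0,"ty": 0,"tz": 0,"yaw": -0.109},
    {"hand": 0.37,"tx": 0,"ty": 0,"tz": 0,"yaw": -0.109},
    {"hand": 0.37,"tx": 0,"ty": 0,"tz": 0,"yaw": -0.109},
    {"hand": 0.37,"tx": 0,"ty": 0,"tz": 0,"yaw": -0.109},
    {"hand": 0.37,"tx": 0,"ty": 0,"tz": 0,"yaw": -0.109},
    {"hand": 0.37,"tx": 0,"ty": 0,"tz": 0,"yaw": -0.109}
  ]
}}

```text
clock: 1.33
ee_pos: [0.2785, -0.5873, 0.2227]
ee_rot: [3.142, 0.0, 1.59]
contact_force: [-0.1, 0.6, -0.2]
width: 0.0339
finger_force: 0.0
```

Call:
{"method": "apply_moves", "body": {
  "steps": [
    {"hand": 0.37,"tx": 0.19,"ty": 0.08,"tz": 0,"yaw": 0},
    {"hand": 0.37,"tx": 0.19,"ty": 0.08,"tz": 0,"yaw": 0},
    {"hand": 0.37,"tx": 0.19,"ty": 0.08,"tz": 0,"yaw": 0},
    {"hand": 0.37,"tx": 0.19,"ty": 0.08,"tz": 0,"yaw": 0},
    {"hand": 0.37,"tx": 0.19,"ty": 0.08,"tz": 0,"yaw": 0},
    {"hand": 0.37,"tx": 0.19,"ty": 0.08,"tz": 0,"yaw": 0},
    {"hand": 0.37,"tx": 0.19,"ty": 0.08,"tz": 0,"yaw": 0},
    {"hand": 0.37,"tx": 0.19,"ty": 0.08,"tz": 0,"yaw": 0},
    {"hand": 0.37,"tx": 0.19,"ty": 0.08,"tz": 0,"yaw": 0},
    {"hand": 0.37,"tx": 0.19,"ty": 0.08,"tz": 0,"yaw": 0}
  ]
}}

```text
clock: 2.17
ee_pos: [0.4337, -0.2033, 0.223]
ee_rot: [3.141, 0.001, 1.584]
contact_force: [0.8, -0.3, -0.0]
width: 0.03
finger_force: 0.0
```

Call:
{"method": "apply_moves", "body": {
  "steps": [
    {"hand": 0.37,"tx": 0.2,"ty": 0.03,"tz": 0,"yaw": 0},
    {"hand": 0.37,"tx": 0.2,"ty": 0.03,"tz": 0,"yaw": 0},
    {"hand": 0.37,"tx": 0.2,"ty": 0.03,"tz": 0,"yaw": 0},
    {"hand": 0.37,"tx": 0.2,"ty": 0.03,"tz": 0,"yaw": 0},
    {"hand": 0.37,"tx": 0.2,"ty": 0,"tz": 0,"yaw": 0},
    {"hand": 0.37,"tx": 0.2,"ty": 0,"tz": 0,"yaw": 0},
    {"hand": 0.37,"tx": 0.2,"ty": 0,"tz": 0,"yaw": 0},
    {"hand": 0.37,"tx": 0.2,"ty": 0,"tz": 0,"yaw": 0},
    {"hand": 0.37,"tx": 0.2,"ty": 0,"tz": 0,"yaw": 0},
    {"hand": 0.37,"tx": 0.2,"ty": 0,"tz": 0,"yaw": 0}
  ]
}}

```text
clock: 3.0
ee_pos: [0.4516, 0.1972, 0.2231]
ee_rot: [3.14, -0.0, 1.585]
contact_force: [0.5, -0.5, -0.1]
width: 0.0299
finger_force: 0.0
```

Call:
{"method": "apply_moves", "body": {
  "steps": [
    {"hand": 0.37,"tx": 0.15,"ty": 0.005,"tz": 0,"yaw": 0},
    {"hand": 0.37,"tx": 0.15,"ty": 0,"tz": 0,"yaw": 0},
    {"hand": 0.37,"tx": 0.15,"ty": 0,"tz": 0,"yaw": 0},
    {"hand": 0.37,"tx": 0,"ty": 0,"tz": 0.18,"yaw": 0},
    {"hand": 0.37,"tx": 0,"ty": 0,"tz": 0.18,"yaw": 0},
    {"hand": 0.37,"tx": 0,"ty": 0,"tz": 0.18,"yaw": 0},
    {"hand": 0.37,"tx": 0,"ty": 0,"tz": 0.15,"yaw": 0},
    {"hand": 0.37,"tx": 0,"ty": 0,"tz": 0.07,"yaw": 0},
    {"hand": 0.37,"tx": 0,"ty": 0,"tz": 0,"yaw": 0},
    {"hand": 0.37,"tx": 0,"ty": 0,"tz": 0,"yaw": 0}
  ]
}}

```text
clock: 3.83
ee_pos: [0.4513, 0.2849, 0.0702]
ee_rot: [-3.14, 0.001, 1.584]
contact_force: [0.9, -0.1, 0.6]
width: 0.0302
finger_force: 0.0
```

```bash
cat > look.py <<'E'
from h import *
import sys
p=read_camera("top"); save(p,sys.argv[1]+".png")
cv2.imwrite("pics/"+sys.argv[1]+"c.png",cv2.resize(p["frame"][100:280,180:420,::-1],None,fx=3,fy=3,interpolation=2))
for th,z in(("insert_center",.055),("blank_center",.055)):
    for d in silhouettes(th,p)[:4]:print(th,round(d["p"],2),d["at"],d["mask"].sum(),np.round(np.hstack([np.ravel(v) for v in rect(p,d["mask"],z)]),1))
E
python3 look.py a
```

```text
insert_center 0.98 [261.2, 170.9] 991 [350.  446.  125.2  52.9   6. ]
insert_center 0.96 [214.3, 292.2] 1047 [452.4 186.6  53.3 129.6   1.7]
insert_center 0.48 [280.1, 289.3] 27 [306.4 187.9  14.7   9.8  26.9]
blank_center 0.64 [151.8, 268.6] 1096 [597.2 237.9  51.  129.6   3.3]
blank_center 0.52 [172.1, 300.0] 9659 [518.  220.6 302.8 300.1   5.3]
```

View pics/ac.png

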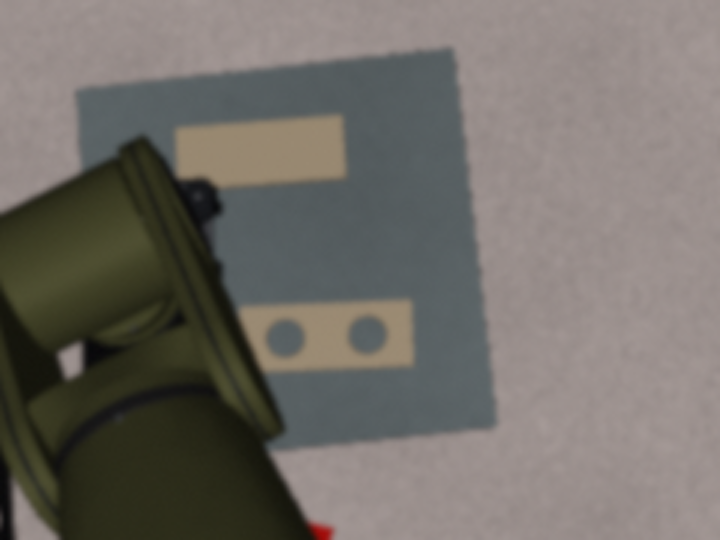

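The fingers stand behind the insert's far end, and the insert and plain plate are undisturbed. Next I feel for the stand surface.

Call:
{"method": "apply_moves", "body": {
  "steps": [
    {"hand": 0.37,"tx": 0,"ty": 0,"tz": 0.03,"yaw": 0},
    {"hand": 0.37,"tx": 0,"ty": 0,"tz": 0.015,"yaw": 0},
    {"hand": 0.37,"tx": 0,"ty": 0,"tz": 0.005,"yaw": 0},
    {"hand": 0.37,"tx": 0,"ty": 0,"tz": 0,"yaw": 0},
    {"hand": 0.37,"tx": 0,"ty": 0,"tz": 0,"yaw": 0}
  ]
}}

```text
clock: 4.4
ee_pos: [0.4517, 0.2851, 0.0607]
ee_rot: [-3.142, 0.0, 1.584]
contact_force: [0.7, 0.4, 0.1]
width: 0.0297
finger_force: 0.0
```

Call:
{"method": "apply_moves", "body": {
  "steps": [
    {"hand": 0.37,"tx": 0,"ty": 0,"tz": 0.005,"yaw": 0},
    {"hand": 0.37,"tx": 0,"ty": 0,"tz": 0,"yaw": 0},
    {"hand": 0.37,"tx": -0.04,"ty": 0,"tz": 0,"yaw": 0},
    {"hand": 0.37,"tx": -0.04,"ty": 0,"tz": 0,"yaw": 0},
    {"hand": 0.37,"tx": -0.03,"ty": 0,"tz": 0,"yaw": 0},
    {"hand": 0.37,"tx": -0.02,"ty": 0,"tz": 0,"yaw": 0},
    {"hand": 0.37,"tx": -0.02,"ty": 0,"tz": 0,"yaw": 0},
    {"hand": 0.37,"tx": -0.02,"ty": 0,"tz": 0,"yaw": 0},
    {"hand": 0.37,"tx": -0.02,"ty": 0,"tz": 0,"yaw": 0}
  ]
}}

```text
clock: 5.15
ee_pos: [0.4523, 0.2466, 0.0597]
ee_rot: [3.142, -0.0, 1.584]
contact_force: [-0.7, 0.1, -0.6]
width: 0.0296
finger_force: 0.1
```

```bash
python3 look.py b; python3 -c "
from h import *
print(sense()['ee_pos'])"
```

```text
insert_center 0.96 [257.7, 174.3] 988 [349.4 446.3 124.9  50.4   4.2]
insert_center 0.57 [213.7, 302.5] 652 [452.3 154.4  95.3  48.   89.2]
insert_center 0.5 [162.9, 304.1] 8147 [517.6 221.2 298.9 298.1   5.3]
blank_center 0.66 [149.1, 271.4] 902 [598.6 238.4 128.4  50.7  89.9]
[0.45229325 0.24680444 0.05966852]
```

The insert follows the fingers: its front edge is now at y≈0.107. I'll push about 85 mm more.

Call:
{"method": "apply_moves", "body": {
  "steps": [
    {"hand": 0.37,"tx": -0.03,"ty": 0,"tz": 0,"yaw": 0},
    {"hand": 0.37,"tx": -0.03,"ty": 0,"tz": 0,"yaw": 0},
    {"hand": 0.37,"tx": -0.03,"ty": 0,"tz": 0,"yaw": 0},
    {"hand": 0.37,"tx": -0.03,"ty": 0,"tz": 0,"yaw": 0},
    {"hand": 0.37,"tx": -0.03,"ty": 0,"tz": 0,"yaw": 0},
    {"hand": 0.37,"tx": -0.03,"ty": 0,"tz": 0,"yaw": 0},
    {"hand": 0.37,"tx": -0.03,"ty": 0,"tz": 0,"yaw": 0},
    {"hand": 0.37,"tx": -0.03,"ty": 0,"tz": 0,"yaw": 0},
    {"hand": 0.37,"tx": -0.03,"ty": 0,"tz": 0,"yaw": 0},
    {"hand": 0.37,"tx": -0.02,"ty": 0,"tz": 0,"yaw": 0}
  ]
}}

```text
clock: 6.13
ee_pos: [0.453, 0.1883, 0.0596]
ee_rot: [-3.141, 0.0, 1.584]
contact_force: [0.1, 0.1, 0.2]
width: 0.0301
finger_force: 0.3
```

Call:
{"method": "apply_moves", "body": {
  "steps": [
    {"hand": 0.37,"tx": -0.03,"ty": 0,"tz": 0,"yaw": 0},
    {"hand": 0.37,"tx": -0.03,"ty": 0,"tz": 0,"yaw": 0},
    {"hand": 0.37,"tx": -0.03,"ty": 0,"tz": 0,"yaw": 0},
    {"hand": 0.37,"tx": -0.02,"ty": 0,"tz": 0,"yaw": 0},
    {"hand": 0.37,"tx": -0.02,"ty": 0,"tz": 0,"yaw": 0},
    {"hand": 0.37,"tx": 0,"ty": 0,"tz": 0,"yaw": 0},
    {"hand": 0.37,"tx": 0,"ty": 0,"tz": 0,"yaw": 0}
  ]
}}

```text
clock: 6.72
ee_pos: [0.4534, 0.1628, 0.0596]
ee_rot: [-3.141, 0.0, 1.584]
contact_force: [0.4, -0.1, 0.2]
width: 0.0301
finger_force: 0.0
```

```bash
python3 look.py c
```

```text
insert_center 0.78 [313.7, 263.9] 359 [249.5 242.8 106.4  30.4   0.7]
insert_center 0.76 [207.4, 347.7] 611 [455.3  55.9  70.   52.5  89.2]
insert_center 0.61 [261.5, 173.5] 1053 [348.6 446.  125.8  52.4   4.2]
blank_center 0.7 [149.0, 263.4] 1183 [596.7 237.9  54.  131.3   4.8]
```

View pics/cc.png

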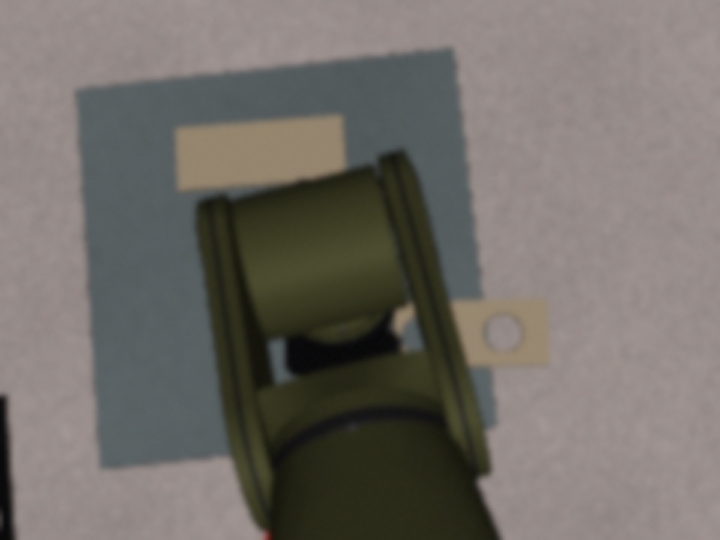

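The insert now sticks out about 43 mm past the edge (front at y≈0.021, centre y≈0.086), straight and flat. Next I lift, open the gripper and go over the overhang.

Call:
{"method": "apply_moves", "body": {
  "steps": [
    {"hand": 0.37,"tx": 0.03,"ty": 0,"tz": 0,"yaw": 0},
    {"hand": 0.37,"tx": 0,"ty": 0,"tz": -0.2,"yaw": 0},
    {"hand": 0.37,"tx": 0,"ty": 0,"tz": -0.2,"yaw": 0},
    {"hand": -1,"tx": -0.2,"ty": 0.005,"tz": 0,"yaw": 0},
    {"hand": -1,"tx": -0.2,"ty": 0,"tz": 0,"yaw": 0},
    {"hand": -1,"tx": -0.2,"ty": 0,"tz": 0,"yaw": 0},
    {"hand": -1,"tx": -0.045,"ty": 0,"tz": 0,"yaw": 0},
    {"hand": -1,"tx": 0,"ty": 0,"tz": 0,"yaw": 0},
    {"hand": -1,"tx": 0,"ty": 0,"tz": 0,"yaw": 0}
  ]
}}

```text
clock: 7.62
ee_pos: [0.4561, 0.0405, 0.1396]
ee_rot: [-3.142, -0.001, 1.583]
contact_force: [0.0, 0.6, 0.0]
width: 0.0646
finger_force: 0.0
```

```bash
python3 look.py d
python3 - <<'E'
from h import *
p=read_camera("scene");save(p,"e.png")
for d in silhouettes("insert_center",p)[:3]: print(d["p"],d["at"],rect(p,d["mask"],.055))
cv2.imwrite("pics/ec.png",cv2.resize(p["frame"][100:300,200:460,::-1],None,fx=3,fy=3,interpolation=2))
E
```

```text
insert_center 0.95 [212.3, 315.5] 361 [453.  124.9  49.8  50.2  89.2]
insert_center 0.87 [256.6, 170.9] 1093 [349.3 445.  124.   52.    6.2]
insert_center 0.72 [306.3, 273.4] 1073 [256.7 220.5  49.8 123.8  75.7]
blank_center 0.55 [151.4, 266.7] 1103 [596.5 237.3  48.9 131.    3.4]
0.65 [137.3, 375.3] ((385.9123840332031, 416.2474365234375), (123.66545867919922, 49.21388244628906), 5.10116720199585)
0.56 [209.1, 317.1] ((456.8407897949219, 83.37348175048828), (52.348628997802734, 129.318603515625), 1.7086657285690308)
```

View pics/ec.png

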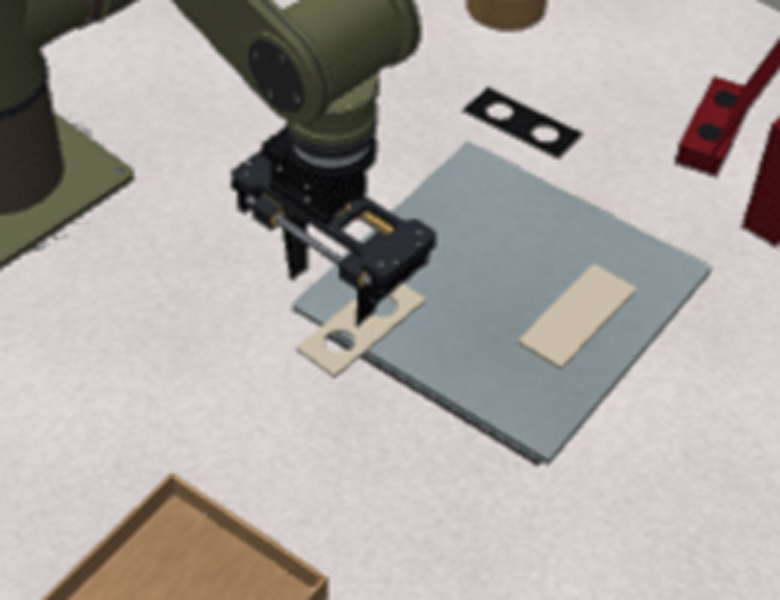

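The insert overhangs flat, with the gripper above it and its jaws still opening. I descend and grip.

Call:
{"method": "apply_moves", "body": {
  "steps": [
    {"hand": -1,"tx": 0,"ty": 0,"tz": 0,"yaw": 0},
    {"hand": -1,"tx": 0,"ty": 0,"tz": 0,"yaw": 0},
    {"hand": -1,"tx": 0,"ty": 0,"tz": 0,"yaw": 0},
    {"hand": -1,"tx": 0,"ty": 0,"tz": 0.15,"yaw": 0},
    {"hand": -1,"tx": 0,"ty": 0,"tz": 0.13,"yaw": 0},
    {"hand": -1,"tx": 0,"ty": 0,"tz": 0.1,"yaw": 0},
    {"hand": -1,"tx": 0,"ty": 0,"tz": 0.05,"yaw": 0},
    {"hand": -1,"tx": 0,"ty": 0,"tz": 0,"yaw": 0}
  ]
}}

```text
clock: 8.53
ee_pos: [0.4539, 0.0402, 0.0511]
ee_rot: [-3.136, -0.0, 1.584]
contact_force: [0.0, -0.4, 0.9]
width: 0.0953
finger_force: 0.0
```

Call:
{"method": "apply_moves", "body": {
  "steps": [
    {"hand": 1,"tx": 0,"ty": 0,"tz": 0,"yaw": 0},
    {"hand": 1,"tx": 0,"ty": 0,"tz": 0,"yaw": 0},
    {"hand": 1,"tx": 0,"ty": 0,"tz": 0,"yaw": 0},
    {"hand": 1,"tx": 0,"ty": 0,"tz": 0,"yaw": 0},
    {"hand": 1,"tx": 0,"ty": 0,"tz": 0,"yaw": 0},
    {"hand": 1,"tx": 0,"ty": 0,"tz": 0,"yaw": 0},
    {"hand": 1,"tx": 0,"ty": 0,"tz": 0,"yaw": 0},
    {"hand": 1,"tx": 0,"ty": 0,"tz": 0,"yaw": 0},
    {"hand": 1,"tx": 0,"ty": 0,"tz": 0,"yaw": 0},
    {"hand": 1,"tx": 0,"ty": 0,"tz": 0,"yaw": 0}
  ],
  "squeeze": 30
}}

```text
clock: 9.37
ee_pos: [0.4561, 0.0401, 0.0538]
ee_rot: [3.141, 0.0, 1.584]
contact_force: [-0.3, -0.4, 0.5]
width: 0.0497
finger_force: 29.9
```

Gripped at 49.7 mm wide. I lift gently, then look.

Call:
{"method": "apply_moves", "body": {
  "steps": [
    {"hand": 1,"tx": 0,"ty": 0,"tz": -0.03,"yaw": 0},
    {"hand": 1,"tx": 0,"ty": 0,"tz": -0.05,"yaw": 0},
    {"hand": 1,"tx": 0,"ty": 0,"tz": -0.07,"yaw": 0},
    {"hand": 1,"tx": 0,"ty": 0,"tz": -0.07,"yaw": 0},
    {"hand": 1,"tx": 0,"ty": 0,"tz": -0.05,"yaw": 0},
    {"hand": 1,"tx": 0,"ty": 0,"tz": -0.03,"yaw": 0},
    {"hand": 1,"tx": 0,"ty": 0,"tz": 0,"yaw": 0}
  ]
}}

```text
clock: 9.95
ee_pos: [0.4573, 0.0401, 0.1158]
ee_rot: [3.138, 0.0, 1.584]
contact_force: [0.6, -0.1, -0.6]
width: 0.0497
finger_force: 29.9
```

Run:
```python
from h import *
p=read_camera("scene")
cv2.imwrite("pics/fc.png",cv2.resize(p["frame"][100:300,200:460,::-1],None,fx=3,fy=3,interpolation=2))
```

```text
(no output)
```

View pics/fc.png

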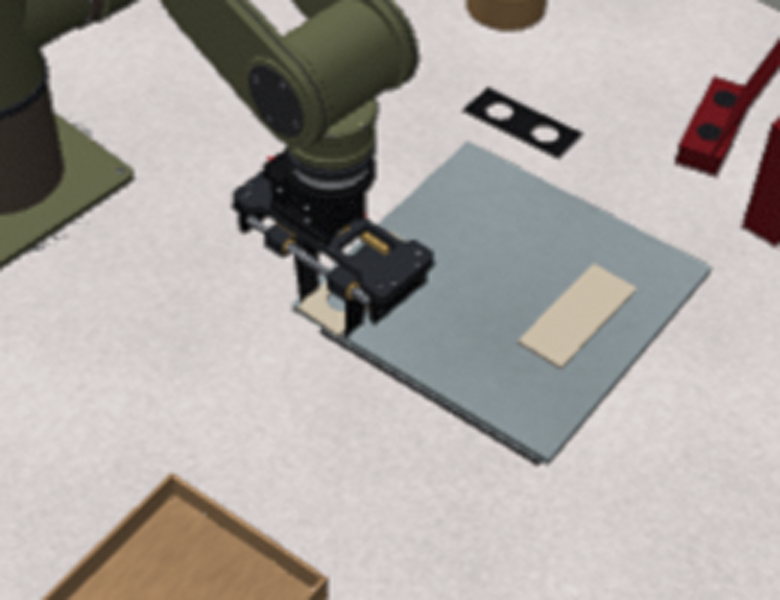

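The insert is held level and clear of the stand. I carry it over the carton.

Call:
{"method": "apply_moves", "body": {
  "steps": [
    {"hand": 1,"tx": -0.04,"ty": 0,"tz": 0,"yaw": 0},
    {"hand": 1,"tx": -0.08,"ty": 0,"tz": 0,"yaw": 0},
    {"hand": 1,"tx": -0.1,"ty": 0.02,"tz": 0,"yaw": 0},
    {"hand": 1,"tx": -0.1,"ty": 0.03,"tz": 0,"yaw": 0},
    {"hand": 1,"tx": -0.1,"ty": 0.03,"tz": 0,"yaw": 0},
    {"hand": 1,"tx": -0.1,"ty": 0.03,"tz": 0,"yaw": 0},
    {"hand": 1,"tx": -0.1,"ty": 0.03,"tz": 0,"yaw": 0},
    {"hand": 1,"tx": -0.1,"ty": 0.03,"tz": 0,"yaw": 0},
    {"hand": 1,"tx": -0.1,"ty": 0.03,"tz": 0,"yaw": 0},
    {"hand": 1,"tx": -0.1,"ty": 0.03,"tz": 0,"yaw": 0}
  ]
}}

```text
clock: 10.83
ee_pos: [0.5038, -0.1446, 0.1123]
ee_rot: [-3.139, -0.001, 1.584]
contact_force: [0.6, 0.3, 0.0]
width: 0.0494
finger_force: 29.9
```

Call:
{"method": "apply_moves", "body": {
  "steps": [
    {"hand": 1,"tx": -0.1,"ty": 0.03,"tz": 0,"yaw": 0},
    {"hand": 1,"tx": -0.1,"ty": 0.03,"tz": 0,"yaw": 0},
    {"hand": 1,"tx": -0.1,"ty": 0.03,"tz": 0,"yaw": 0},
    {"hand": 1,"tx": -0.1,"ty": 0.03,"tz": 0,"yaw": 0},
    {"hand": 1,"tx": -0.1,"ty": 0.03,"tz": 0,"yaw": 0},
    {"hand": 1,"tx": -0.1,"ty": 0,"tz": 0,"yaw": 0},
    {"hand": 1,"tx": -0.08,"ty": 0,"tz": 0,"yaw": 0},
    {"hand": 1,"tx": -0.04,"ty": 0,"tz": 0,"yaw": 0},
    {"hand": 1,"tx": -0.01,"ty": 0,"tz": 0,"yaw": 0},
    {"hand": 1,"tx": 0,"ty": 0,"tz": 0,"yaw": 0}
  ]
}}

```text
clock: 11.67
ee_pos: [0.536, -0.2889, 0.1131]
ee_rot: [-3.141, -0.001, 1.583]
contact_force: [0.1, -0.3, -0.1]
width: 0.0495
finger_force: 29.9
```

Run:
```python
from h import *
p=read_camera("scene")
cv2.imwrite("pics/gc.png",cv2.resize(p["frame"][180:380,130:390,::-1],None,fx=3,fy=3,interpolation=2))
```

```text
(no output)
```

View pics/gc.png

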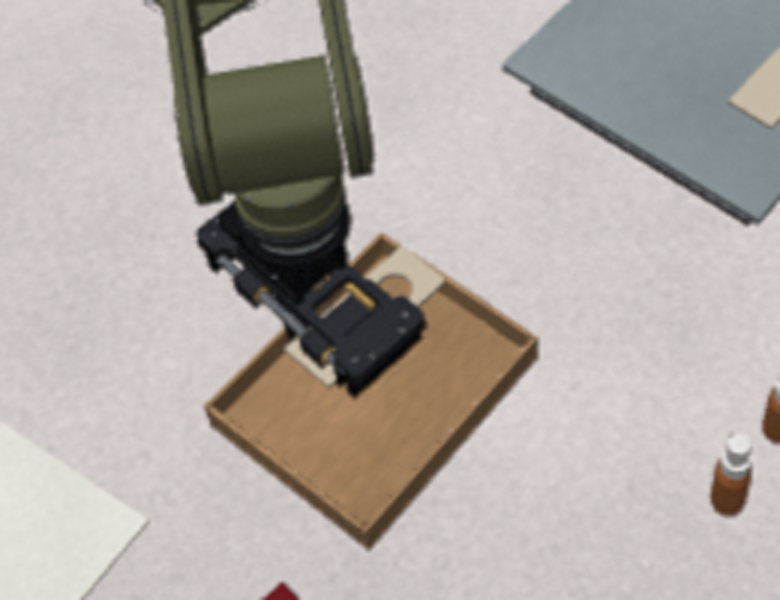

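The insert is still held flat above the carton. I lower it to near the floor.

Call:
{"method": "apply_moves", "body": {
  "steps": [
    {"hand": 1,"tx": 0,"ty": 0,"tz": 0.06,"yaw": 0},
    {"hand": 1,"tx": 0,"ty": 0,"tz": 0.1,"yaw": 0},
    {"hand": 1,"tx": 0,"ty": 0,"tz": 0.1,"yaw": 0},
    {"hand": 1,"tx": 0,"ty": 0,"tz": 0.1,"yaw": 0},
    {"hand": 1,"tx": 0,"ty": 0,"tz": 0.06,"yaw": 0},
    {"hand": 1,"tx": 0,"ty": 0,"tz": 0.04,"yaw": 0},
    {"hand": 1,"tx": 0,"ty": 0,"tz": 0.02,"yaw": 0},
    {"hand": 1,"tx": 0,"ty": 0,"tz": 0,"yaw": 0},
    {"hand": 1,"tx": 0,"ty": 0,"tz": 0,"yaw": 0}
  ]
}}

```text
clock: 12.47
ee_pos: [0.5371, -0.289, 0.0184]
ee_rot: [3.141, 0.001, 1.584]
contact_force: [0.8, 0.4, -0.8]
width: 0.0499
finger_force: 29.9
```

Call:
{"method": "apply_moves", "body": {
  "steps": [
    {"hand": 1,"tx": 0,"ty": 0,"tz": 0.01,"yaw": 0},
    {"hand": 1,"tx": 0,"ty": 0,"tz": 0.01,"yaw": 0},
    {"hand": 1,"tx": 0,"ty": 0,"tz": 0,"yaw": 0},
    {"hand": -0.6,"tx": 0,"ty": 0,"tz": 0,"yaw": 0},
    {"hand": -0.6,"tx": 0,"ty": 0,"tz": 0,"yaw": 0},
    {"hand": -0.6,"tx": 0,"ty": 0,"tz": 0,"yaw": 0},
    {"hand": -0.6,"tx": 0,"ty": 0,"tz": 0,"yaw": 0},
    {"hand": -0.6,"tx": 0,"ty": 0,"tz": 0,"yaw": 0},
    {"hand": -0.6,"tx": 0,"ty": 0,"tz": 0,"yaw": 0}
  ]
}}

```text
clock: 13.22
ee_pos: [0.5365, -0.2888, 0.0137]
ee_rot: [3.142, 0.0, 1.584]
contact_force: [-0.7, -0.0, 0.9]
width: 0.0756
finger_force: 0.0
```

Call:
{"method": "apply_moves", "body": {
  "steps": [
    {"hand": -0.6,"tx": 0,"ty": 0,"tz": -0.05,"yaw": 0},
    {"hand": -0.6,"tx": 0,"ty": 0,"tz": -0.1,"yaw": 0},
    {"hand": -0.6,"tx": 0,"ty": 0,"tz": -0.2,"yaw": 0},
    {"hand": -0.6,"tx": 0,"ty": 0,"tz": -0.2,"yaw": 0},
    {"hand": -0.6,"tx": -0.15,"ty": 0,"tz": -0.1,"yaw": 0},
    {"hand": -0.6,"tx": -0.2,"ty": 0,"tz": 0,"yaw": 0},
    {"hand": -0.6,"tx": -0.2,"ty": 0,"tz": 0,"yaw": 0},
    {"hand": -0.6,"tx": -0.2,"ty": 0,"tz": 0,"yaw": 0},
    {"hand": -0.6,"tx": -0.2,"ty": 0,"tz": 0,"yaw": 0},
    {"hand": -0.6,"tx": 0,"ty": 0,"tz": 0,"yaw": 0}
  ]
}}

```text
clock: 14.05
ee_pos: [0.5379, -0.4853, 0.1443]
ee_rot: [3.141, 0.004, 1.579]
contact_force: [-1.1, 1.1, -0.6]
width: 0.0763
finger_force: 0.0
```

Run:
```python
from h import *
for n in("top","scene"):
    p=read_camera(n)
    if n=="top":save(p,"h.png")
    for th,z in(("insert_center",.01),("blank_center",.055),("carton",.035)):
        for d in silhouettes(th,p)[:4]:print(n,th,round(d["p"],2),np.round(np.hstack([np.ravel(v) for v in rect(p,d["mask"],z)]),1))
```

```text
top insert_center 0.78 [ 534.  -243.2   52.5  131.9    2.3]
top insert_center 0.76 [255.2 226.2  50.3 128.7  74. ]
top insert_center 0.71 [351.3 462.5 128.8  51.5   5.8]
top blank_center 0.81 [596.6 237.5  53.6 130.2   2.8]
top carton 0.61 [ 536.4 -243.5  183.   230.6    6. ]
scene insert_center 0.82 [ 538.1 -244.3   49.6  129.5    0.7]
scene insert_center 0.76 [261.6 222.3  51.7 131.1  74.4]
scene insert_center 0.6 [358.8 459.2 131.1  54.3   5.1]
scene blank_center 0.64 [602.  237.1  52.3 136.5   3.2]
scene carton 0.91 [ 547.7 -252.4  191.3  227.8    5.9]
```

View pics/h.png

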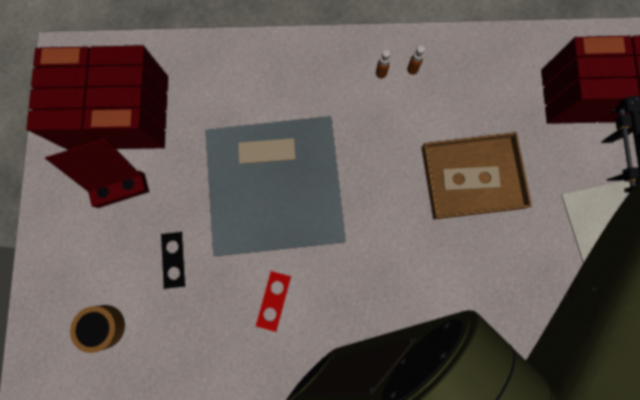

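The insert lies flat in the middle of the carton at about px (472,178). The plain plate at (267,150) is unmoved and the arm is clear.

```bash
python3 -c "
from workcell import *
print(hand_in())"
```

```text
the job is handed in; nothing more can be done
None
```

The two-hole insert was slid out about 43 mm over the edge, gripped there, carried across and laid flat near the carton's centre; the plain plate showed no movement in the pictures, and the job was handed in at about 14 s (no verdict was returned).

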